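# Clear a finished dental case: instruments to the covered tray, casts to the case pan

## Task

Clear the bench after a finished case: put the two steel hand instruments (wax knife and carver) in the steel instrument tray, and stand both plaster casts teeth-up on the floor of the white case pan, setting them down gently because dropped plaster chips. Close the loaded tray with its loose steel cover, so that it sits level and fully down over the rim all round, and leave everything else on the bench where it stands.

Things in the scene. Friction and masses are not known exactly. Their poses are not given: they have to be found in the camera images.
- cast_upper: Upper-jaw plaster cast, standing on its trimmed base: 56 mm wide (y), 50 deep (x), 29 high, a horseshoe of teeth on top with a filled palate. Plain upright sides 16 mm high, parallel, 56 mm apart in y, from x -9 to x +25 mm: pinch there, near x +6 mm. Off-white, brittle, 110 g. Origin: centre of the underside; x from front teeth to heel, z up.
- cast_lower: Lower-jaw plaster cast, standing on its trimmed base: 56 mm wide (y), 50 deep (x), 29 high, a horseshoe of teeth on top, lower inside it. Plain upright sides 16 mm high, parallel, 56 mm apart in y, from x -9 to x +25 mm: pinch there, near x +6 mm. Off-white, brittle, 110 g. Origin: centre of the underside; x from front teeth to heel, z up.
- wax_knife_mid (a point): Steel wax knife: flat blade at one end, small spoon at the other. Lies flat: 150 mm long along x, 45 g; eight-sided handle 90 mm long in the middle, 10 mm high and wide, thin ends. Goes in the tray either way round. This point: middle of the handle, 5 mm above what it lies on; x along the handle, z up.
- carver_mid (a point): Steel carver: a fine bent point at each end. Lies flat: 150 mm long along x, 45 g; eight-sided handle 90 mm long in the middle, 10 mm high and wide, thin ends. Goes in the tray either way round. This point: middle of the handle, 5 mm above what it lies on; x along the handle, z up.
- tray: Open stainless steel instrument tray, fixed to the bench at the left or right of the work: 200 (x) by 110 (y) by 30 mm high outside, walls and floor 4 mm thick. Origin: centre of the underside; x along the length, z up; floor at z 4 mm, rim at z 30 mm.
- cover: Loose steel cover of the tray, lying right way up on the bench, 260 g: plate 214 (x) by 124 mm (y), 3 mm thick; skirt 8 mm deep, 208 by 118 mm inside (4 mm play each side on the tray), fits either way round. Origin: centre of the skirt's lower edge; plate's underside at z 8, top at z 11 mm. Seated, the plate rests on the rim, the origin 22 mm above the tray's underside.
- cover_handle (a point): Middle of the grip bar of the cover's strap handle: bar 70 mm long along the cover's x, 10 mm wide (y), 8 mm high, its middle 33 mm above the skirt's lower edge and 22 mm above the plate; legs 32 mm either side of the middle. x along the bar, z up.
- pan: Open white plastic case pan, fixed to the bench on the other side from the tray: 210 (x) by 140 (y) by 45 mm high outside, walls and floor 4 mm thick. Origin: centre of the underside; x along the length, z up; floor at z 4 mm.
- dappen_dish: Bystander: small glass dish, 36 mm across, 20 mm high. Origin: centre of its underside.
- sealer_bottle: Bystander: small amber jar with a black cap, 34 mm across, 55 mm high. Origin: centre of its underside.
- wax_tin: Bystander: flat aluminium tin, 48 mm across, 26 mm high, far left of the work. Origin: centre of its underside.
- mixing_bowl: Bystander: black rubber mixing bowl, 116 mm across, 65 mm high, near right. Origin: centre of its underside.
- bench_brush: Bystander: wooden-handled bench brush, 190 mm long, near left. Origin on its underside.

How it is judged (in metres and radians):
At the end, for the whole second after the job is handed in: Instruments in the tray (middles within 50 mm of its centre, below the rim); casts upright (0.1 rad) on the pan's floor (10 mm), not stacked; cover on the tray within 8 mm and 0.1 rad of square, level to 0.025 rad, origin 19 to 24.5 mm above the tray's underside; all at rest (x of wax_knife_mid in the frame of tray between -0.05 and 0.05 m and y of wax_knife_mid in the frame of tray between -0.05 and 0.05 m and z of wax_knife_mid in the frame of tray between 0 and 0.027 m and x of carver_mid in the frame of tray between -0.05 and 0.05 m and y of carver_mid in the frame of tray between -0.05 and 0.05 m and z of carver_mid in the frame of tray between 0 and 0.027 m and x of cast_upper in the frame of pan between -0.09 and 0.09 m and y of cast_upper in the frame of pan between -0.06 and 0.06 m and z of cast_upper in the frame of pan between 0 and 0.01 m and angle between each of cast_upper, cast_lower's own z axis and vertical below 0.1 rad and x of cast_lower in the frame of pan between -0.09 and 0.09 m and y of cast_lower in the frame of pan between -0.06 and 0.06 m and z of cast_lower in the frame of pan between 0 and 0.01 m and x of cover in the frame of tray between -0.008 and 0.008 m and y of cover in the frame of tray between -0.008 and 0.008 m and z of cover in the frame of tray between 0.019 and 0.0245 m and angle between cover's own z axis and vertical below 0.025 rad and angle between the x axis of cover and the x axis of tray, either way round below 0.1 rad and linear speed of each of cast_upper, wax_knife, cast_lower, carver, cover below 0.02 m/s); the robot touches nothing.
It fails at once if a loose bystander (dish, jar, tin, bowl or brush) is pushed more than 30 mm from where it stood (distance of any of dappen_dish, sealer_bottle, wax_tin, mixing_bowl, bench_brush from where it was at the start of the episode above 0.03 m).
It fails at once if a plaster cast is dropped: it falls freely, out of the fingers, faster than 0.7 m/s (a fall of more than 25 mm) ((linear speed of cast_upper above 0.7 m/s and contact force between cast_upper and the fingers below 0.2 N) or (linear speed of cast_lower above 0.7 m/s and contact force between cast_lower and the fingers below 0.2 N)).
It also fails if it takes over 72 s, if anything falls off the work surface, if the arm or the gripper's body presses on something with over 40 N, if the wrist force passes 120 N, or if a joint passes its speed limit or range.

## Robot

A 6-joint arm with a two-finger parallel gripper is mounted at the origin on the work surface. World frame = base frame: x ahead of the robot, y to its left, z up, the work surface at z = 0. Lengths are in mm, angles in rad, forces in N, time in s.
With the tool pointing down it reaches from about 350 to 875 mm from the base axis. Payload 4.2 kg.
Tool frame: the origin (TCP) lies midway between the tips of the shut fingers; the grasp point (between the pads) lies 19 mm behind it (arm.tcp_to_grasp is the distance from the TCP to the grasp point, in mm); z points along the fingers, y is the line along which they close (so a half turn about z gives the same grasp; the last joint's range is limited). The gripper opens to 85 mm and grips with 20 to 120 N. Pads are 22 mm wide; open, the fingers measure 114 mm over their backs; the gripper's body (76 mm by 85 mm) begins 54 mm behind the grasp point. The pads swing forward as they close: fully open they stand 13 mm farther back than shut.
Start: joints at [1.403, 0.385, 0.008, 0, -1.194, -0.259], TCP at [258.691, 568.927, 231.312] pointing down, gripper open.
Joint ranges: [-3.14, 3.14], [-1.21, 2.06], [-1.07, 1.41], [-3.16, 2.05], [-2.99, -0.16], [-3.1, 3.1]. Speed limits (rad/s): [2.79, 2.79, 3.14, 3.14, 3.14, 3.14].

## Interface

Orientations are given as a unit quaternion [x, y, z, w].
In Python, from bench import arm, get_image gives the robot as it stands.
- The arm moves only by the tool drive_tool, never from a script. Its argument "deltas" is a list of rows, each a list of 2 entries, a list of its own where there are three numbers: the shift along the tool's x, y, z in cm, then the turn, a rotation vector about the tool's x, y, z in degrees. In form: [[[x, y, z], [ax, ay, az]], ...]. A call has 1 to 12 rows; each row shifts and turns the commanded pose from where the row before left it, along the tool's axes as they then stand; what a row does not reach is not made up. A row lasts 1/10 s, in which the tool goes at most 50 mm and 8.59 degrees, less where a joint would pass 70% of its speed; a pose out of reach is approached as far as the arm can. A call with a gripper value outside its range is refused whole. "claw" is the finger opening in cm, from 0 to 8.54, set as the call begins (left out, the last holds). The fingers move at their own pace and stop on an object; the grip force is fixed at half the most. Time passes only in rows, so rows that do not move let the fingers close. It gives the time, the measured TCP pose, the force, the opening and the grip force at its end, in the units of the state.
- arm.read_state(): the state, without advancing time (a new reading comes with each control period).
- get_image(name): name is "scene" or "top" or "wrist"; returns a dict with "img" (384x512x3 uint8, red, green, blue), "fx", "fy", "cx", "cy" (pixels), "eye" and "orientation" of the camera in the world; the wrist camera has in their place "mount" (4x4, takes a point from camera to tool coordinates, whose origin is the TCP and whose axes are the flange's). Camera axes: x right, y down, z forward; pixel columns grow to the right and rows downward; lengths in mm; the calibration is good to about 2 mm. The wrist camera is an equidistant fisheye: a pixel r from the principal point sees the ray r / f radians off the axis. A picture is of the moment at which its call begins: read the wrist's pose just before it. There is no depth.
- arm.job_done(): hands the job in; it is judged then, once.
The state is a dict: "clock": time; "joints": joint angles; "joint_vel": joint speeds; "joint_efforts": joint torques, N m; "position": TCP position; "ee_rot": TCP orientation; "contact_force": force on the tool from outside, world axes, zero at the start; "wrist_torque": the same for the moment, N m; "gripper_width": finger opening in mm; "grasp_force": force on a finger pad.
Only numpy, scipy, OpenCV 4.12 (cv2) and the standard library are available. Lean on these libraries where they do the work, as an engineer would, in place of code of your own. Each camera call takes 0.05 s, during which the arm holds its last target. There are 200 camera calls.

## Working session

There is one attempt and no reset: what is moved stays moved. The work goes in short steps, Python scripts to look and compute and a tool call to move; the robot and the scene stay as the last step left them, time stands still between calls to the robot, and variables do not carry over. Pictures are saved under pics/ and viewed, at most 11 in all, crops included, and the job is handed in when it is done.

Besides the shell and the picture viewer there is one more tool, called as name([rows], argument=value, ...), one row to a line, values as JSON. drive_tool: Moves the arm, as the interface text tells. Its arguments: {"type":"object","properties":{"deltas":{"type":"array"},"claw":{"type":"number"}},"required":["deltas"]}

```bash
ls; mkdir -p pics
python3 - <<'E'
from bench import arm,get_image
import cv2,numpy as np
s=arm.read_state();print(s)
for n in ("scene","top"):
    d=get_image(n);np.savez(n+'.npz',**d)
    cv2.imwrite(f'pics/{n}0.png',cv2.cvtColor(d['img'],cv2.COLOR_RGB2BGR))
    print(n,{k:v for k,v in d.items() if k!='img'})
d=get_image('wrist');print({k:v for k,v in d.items() if k!='img'})
E
```

```text
pics
{'clock': 0.0, 'joints': array([ 1.40261857e+00,  3.85563082e-01,  6.59212037e-03, -4.76738092e-04,
       -1.19400757e+00, -2.58566525e-01]), 'joint_vel': array([-0.00085801, -0.00065314,  0.00024999, -0.00038463,  0.00120663,
       -0.00179415]), 'joint_efforts': array([ 4.43934732e-04, -3.92289913e+01,  1.88398236e+01,  4.18628991e+00,
       -4.65609526e-03, -3.76256978e-06]), 'position': array([258.45657247, 568.39911057, 230.20776689]), 'ee_rot': array([ 9.77303167e-01, -2.11842585e-01, -1.72030827e-04,  1.09999529e-03]), 'contact_force': array([ 0.12857768, -0.22829115,  0.00663536]), 'wrist_torque': array([-0.04836026, -0.06395028, -0.02390364]), 'grasp_force': 0.0, 'gripper_width': 84.90178450059062}
scene {'fx': 442.885655066612, 'fy': 442.885655066612, 'cx': 250.59486231812457, 'cy': 194.23814211187613, 'eye': array([1157.02534268,  781.83831968,  712.48259917]), 'orientation': array([ 0.30309239,  0.82387017, -0.45093734, -0.16133339])}
top {'fx': 433.71598054717464, 'fy': 433.71598054717464, 'cx': 258.89415273374067, 'cy': 191.74923117312244, 'eye': array([ 347.83296748,   10.06915147, 1042.97918917]), 'orientation': array([-0.69782586,  0.71323459, -0.05359774,  0.0382462 ])}
{'fx': 297.3186396354542, 'fy': 297.3186396354542, 'cx': 253.9706889514728, 'cy': 190.90674139193902, 'mount': array([[ 1.32671786e-03, -9.53917851e-01, -3.00064949e-01,
         7.55439567e+01],
       [ 9.99998948e-01,  1.44151864e-03, -1.61211430e-04,
        -3.11629181e-01],
       [ 5.86331679e-04, -3.00064419e-01,  9.53918760e-01,
        -1.42286646e+02],
       [ 0.00000000e+00,  0.00000000e+00,  0.00000000e+00,
         1.00000000e+00]])}
```

View pics/top0.png

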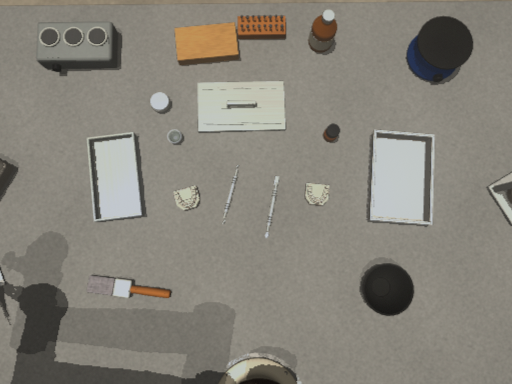

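View pics/scene0.png

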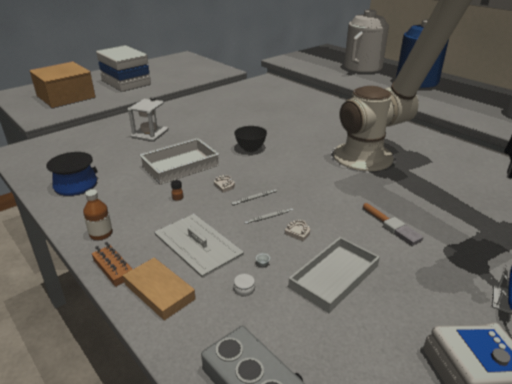

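The top picture has +x up and +y left. It shows the tray on the left (115,177), the pan on the right (402,178) and the cover at (241,107), turned 90° from the tray. The casts are at (187,197) and (317,194), and the instruments at (231,195) and (272,206).

```bash
cat > h.py <<'E'
import numpy as np,cv2
from scipy.spatial.transform import Rotation as R
def ray(d,uv,z,pose=None):
    """pixels (N,2) -> world xy points on plane z (N,3)"""
    uv=np.atleast_2d(uv).astype(float)
    x=(uv[:,0]-d['cx'])/d['fx'];y=(uv[:,1]-d['cy'])/d['fy']
    if pose is None:
        v=np.c_[x,y,np.ones(len(x))];v=R.from_quat(d['orientation']).apply(v);o=d['eye']
    else:
        th=np.hypot(x,y);k=np.where(th>1e-9,np.sin(th)/np.maximum(th,1e-9),1)
        M=d['mount'];Q=R.from_quat(pose['ee_rot'])
        v=Q.apply(np.c_[x*k,y*k,np.cos(th)]@M[:3,:3].T);o=Q.apply(M[:3,3])+pose['position']
    return o+v*((z-o[2])/v[:,2])[:,None]
def proj(d,P):
    p=R.from_quat(d['orientation']).inv().apply(np.atleast_2d(P)-d['eye'])
    return np.c_[d['cx']+d['fx']*p[:,0]/p[:,2],d['cy']+d['fy']*p[:,1]/p[:,2]]
def rect(P):
    """min area rect of world points: centre, long, short, yaw deg of long axis (-90..90)"""
    (c,s,a)=cv2.minAreaRect(P[:,:2].astype(np.float32))
    L,S=s
    if L<S: L,S,a=S,L,a+90
    return np.round([*c,L,S,(a+90)%180-90],1)
E
python3 - <<'E'
from h import *
d=dict(np.load('top.npz'))
img=d['img'];g=cv2.cvtColor(img,cv2.COLOR_RGB2GRAY)
hsv=cv2.cvtColor(img,cv2.COLOR_RGB2HSV)
m=(g>150).astype(np.uint8)
c,_=cv2.findContours(m,cv2.RETR_EXTERNAL,cv2.CHAIN_APPROX_NONE)
for k in c:
    if cv2.contourArea(k)>8 or len(k)>20:
        p=k[:,0];u=p.mean(0)
        if 70<u[0]<450 and 70<u[1]<250:
            print(np.round(u),cv2.contourArea(k),[rect(ray(d,p,z)) for z in (5,)], 'z30',rect(ray(d,p,30)))
big=cv2.resize(img[80:250,80:440],None,fx=2.2,fy=2.2,interpolation=cv2.INTER_CUBIC)
cv2.imwrite('pics/c1.png',big[:,:,::-1])
E
```

```text
[266. 234.] 11.0 [array([380.1, -29.8,  11.9,   7.2,  -1.5])] z30 [379.4 -28.9  11.6   7.   -1.5]
[268. 226.] 8.5 [array([400.3, -33.9,  19.1,   4.8,  -1.5])] z30 [399.  -32.9  18.6   4.7  -1.5]
[272. 206.] 33.5 [array([448.3, -44. ,  49.3,   6.2, -12.1])] z30 [445.9 -42.7  48.1   6.  -12.1]
[187. 198.] 348.0 [array([472.1, 161.1,  55.9,  49.8, -75.2])] z30 [469.1 157.4  54.5  48.6 -75.2]
[317. 192.] 379.0 [array([ 476.1, -154. ,   56.6,   49.4,   83.1])] z30 [ 473.1 -150.1   55.3   48.2   83.1]
[230. 193.] 39.0 [array([482.6,  55.5,  48.8,   7.2, -15.6])] z30 [479.4  54.4  47.7   7.  -15.6]
[276. 182.] 28.0 [array([505.4, -54.5,  33.2,   9.5, -12.8])] z30 [501.6 -52.9  32.4   9.3 -12.8]
[113. 176.] 3871.5 [array([530.7, 336.5, 205.7, 113.6,   6.3])] z30 [526.3 328.6 200.8 110.9   6.3]
[402. 177.] 5496.5 [array([ 515.1, -366.1,  224.5,  153.2,   -5.8])] z30 [ 511.  -357.1  219.1  149.6   -5.8]
[170. 133.] 11.0 [array([630.5, 197.6,  33.9,  18.3, -38.1])] z30 [623.7 193.1  33.1  17.8 -38.1]
[159. 100.] 236.5 [array([716.3, 228.1,  44.2,  43.1, -44.2])] z30 [707.5 222.8  43.2  42.1 -44.2]
[240. 105.] 4105.5 [array([700.2,  25.7, 216.8, 124.2, -89.8])] z30 [691.8  25.3 211.6 121.3 -89.8]
```

View pics/c1.png

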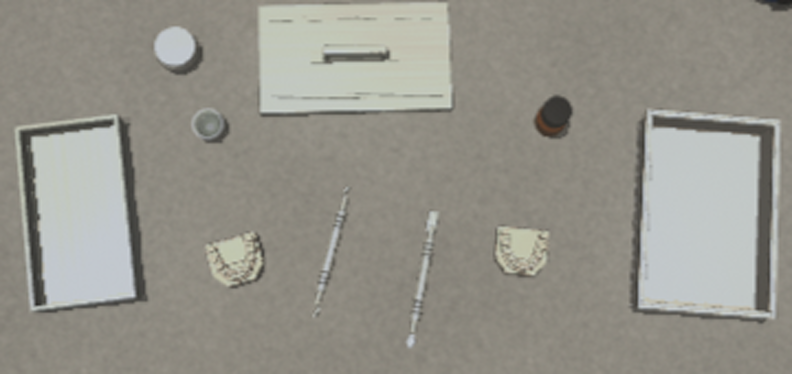

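The crop shows carver ends at (347,188)/(315,316) and knife ends at (432,212)/(409,347). The casts have their heels facing away from the robot. I'll read the tray, pan and cover corners from it and cast them at their own heights.

Run:
```python
from h import *
d=dict(np.load('top.npz'))
f=lambda L,z:ray(d,(np.array(L)+.5)/2.2-.5+80,z)
for n,L,z in (('carver',[(347,188),(315,316)],5),('knife',[(432,212),(409,347)],5),('tray',[(16,128),(119,117),(136,298),(33,310)],30),('pan',[(648,110),(779,121),(774,318),(638,308)],45),
 ('cover',[(259,7),(447,3),(452,111),(261,114)],11),('handle',[(322,51),(388,51)],37),('bar2',[(322,48),(388,48)],37)):
    P=f(L,z);print(n,P.mean(0).round(1),rect(P))
    if len(P)==2: e=P[1]-P[0];print(' len',np.linalg.norm(e).round(1),'yaw',np.degrees(np.arctan2(e[1],e[0])).round(1))
d2=dict(np.load('scene.npz'))
print(proj(d2,[[476,159,16],[480,-153,16],[455,-46,5],[485,54,5],[530,333,0],[512,-357,0]]).round())
```

```text
carver [479.2  55.    5. ] [479.2  55.  145.3   0.  -14.8]
 len 145.3 yaw 165.2
knife [447.  -42.2   5. ] [447.  -42.2 150.4   0.  -11.2]
 len 150.4 yaw 168.8
tray [524.  325.7  30. ] [524.  326.3 199.3 110.9   6. ]
pan [ 507.3 -350.9   45. ] [ 507.  -350.8  214.9  144.    -5.9]
cover [695.6  25.   11. ] [695.2  25.  212.7 125.5 -89.6]
handle [695.2  24.4  37. ] [695.2  24.4  72.    0.   89.1]
 len 72.0 yaw -90.9
bar2 [698.6  24.3  37. ] [698.6  24.3  72.    0.   89.1]
 len 72.0 yaw -90.9
[[299. 229.]
 [224. 182.]
 [253. 197.]
 [269. 216.]
 [336. 279.]
 [179. 165.]]
```

```bash
cat > go.py <<'E'
import sys;from h import *;from bench import arm
# go.py x y z yaw : shift (cm, tool axes) now, and if the turn is made first
x,y,z,yaw=map(float,sys.argv[1:5])
s=arm.read_state();p=s['position'];Q=R.from_quat(s['ee_rot'])
t=Q.apply([1,0,0]);y0=np.degrees(np.arctan2(t[1],t[0]))
sh=lambda a:[round(float(v)/10,2) for v in ((x-p[0])*np.cos(a)+(y-p[1])*np.sin(a),(x-p[0])*np.sin(a)-(y-p[1])*np.cos(a),p[2]-z)]
print('t',round(s['clock'],2),'pos',p.round(1),'yaw',round(y0,1),'tilt',np.degrees(np.arccos(-Q.apply([0,0,1])[2])).round(2),'w',round(s['gripper_width'],1),'F',s['contact_force'].round(1),'j',s['joints'].round(2))
print('turn az',round(y0-yaw,1),'| shift now',sh(np.radians(y0)),'| shift after turn',sh(np.radians(yaw)))
E
python3 go.py 479.2 55 80 -14.8
```

```text
t 0.15 pos [258.5 568.5 230.5] yaw -24.5 tilt 0.1 w 85.6 F [ 0.7  0.8 -0.2] j [ 1.4   0.39  0.01 -0.   -1.19 -0.26]
turn az -9.7 | shift now [41.35, 37.61, 15.05] | shift after turn [34.45, 44.01, 15.05]
```

drive_tool([
  [[0,0,2],[0,0,-4.85]],
  [[0,0,2],[0,0,-4.85]],
], claw=8.5)

```text
clock: 0.35
position: [258.7, 569.1, 191.1]
ee_rot: [0.992, -0.127, -0.0, -0.001]
contact_force: [-0.0, 0.4, -0.2]
gripper_width: 85.0
grasp_force: 0.0
```

drive_tool([
  [[2.87,3.67,0.9],[0,0,0]],
  [[2.87,3.67,0.9],[0,0,0]],
  [[2.87,3.67,0.9],[0,0,0]],
  [[2.87,3.67,0.9],[0,0,0]],
  [[2.87,3.67,0.9],[0,0,0]],
  [[2.87,3.67,0.9],[0,0,0]],
  [[2.87,3.67,0.9],[0,0,0]],
  [[2.87,3.67,0.9],[0,0,0]],
  [[2.87,3.67,0.9],[0,0,0]],
  [[2.87,3.67,0.9],[0,0,0]],
  [[2.87,3.67,0.9],[0,0,0]],
  [[2.87,3.67,0.9],[0,0,0]],
])

```text
clock: 1.55
position: [480.0, 53.6, 83.0]
ee_rot: [0.992, -0.128, 0.0, -0.0]
contact_force: [0.9, 0.8, -0.5]
gripper_width: 84.9
grasp_force: 0.0
```

```bash
python3 - <<'E'
from h import *;from bench import arm,get_image
s=arm.read_state();d=get_image('wrist')
cv2.imwrite('pics/w1.png',d['img'][:,:,::-1])
np.savez('w1.npz',**d,**{k:s[k] for k in('position','ee_rot')})
E
python3 go.py 479.2 55 2 -14.8
```

```text
t 1.6 pos [480.5  48.6  81.4] yaw -15.1 tilt 0.2 w 85.2 F [ 2.3 -2.5 -0.1] j [ 0.44  0.32 -0.53  0.   -0.72  0.87]
turn az -0.3 | shift now [-0.29, -0.58, 7.94] | shift after turn [-0.29, -0.58, 7.94]
```

View pics/w1.png

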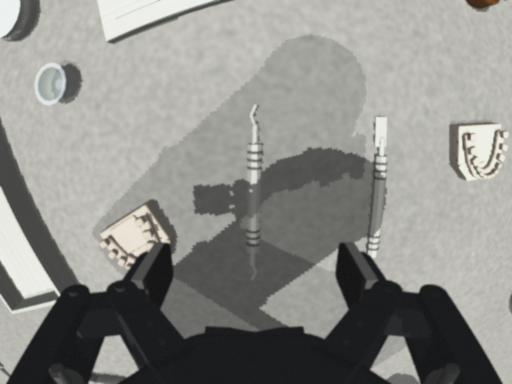

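The wrist picture shows the carver handle from (255,142) to (253,245), the knife's upper handle end at (380,160), the cover at the top left and both casts.

drive_tool([
  [[0,0,0],[0,0,0]],
  [[0,0,0],[0,0,0]],
])

```text
clock: 1.8
position: [479.6, 55.2, 83.2]
ee_rot: [0.992, -0.129, -0.0, 0.0]
contact_force: [1.0, 0.2, 0.6]
gripper_width: 84.8
grasp_force: 0.0
```

```bash
python3 - <<'E'
from h import *
d=dict(np.load('w1.npz'))
for n,L,z in (('carver',[(255,140),(253,247)],5),('carver ends',[(255,105),(253,277)],3),('knife',[(381,155),(374,238)],5)):
    P=ray(d,L,z,d);e=P[1]-P[0];print(n,P.mean(0).round(1),np.linalg.norm(e).round(1),np.degrees(np.arctan2(-e[1],-e[0])).round(1))
E
python3 go.py 479.2 55 2 -14.8
```

```text
carver [481.7  53.7   5. ] 88.9 -15.7
carver ends [479.   54.5   3. ] 146.7 -15.3
knife [453.8 -45.8   5. ] 73.4 -11.9
t 1.8 pos [479.6  55.2  83.2] yaw -14.8 tilt 0.02 w 84.8 F [1.  0.2 0.6] j [ 0.45  0.32 -0.53 -0.   -0.72  0.86]
turn az -0.0 | shift now [-0.03, 0.02, 8.12] | shift after turn [-0.03, 0.02, 8.12]
```

drive_tool([
  [[0,0,3.5],[0,0,0]],
  [[0,0,3.2],[0,0,0]],
  [[0,0,1.4],[0,0,0]],
  [[0,0,0],[0,0,0]],
  [[0,0,0],[0,0,0]],
])

```text
clock: 2.3
position: [479.9, 56.7, 2.9]
ee_rot: [0.992, -0.127, 0.0, -0.0]
contact_force: [-0.3, -0.0, 0.2]
gripper_width: 85.0
grasp_force: 0.0
```

drive_tool([
  [[0,0,0],[0,0,0]],
  [[0,0,0],[0,0,0]],
  [[0,0,0],[0,0,0]],
  [[0,0,0],[0,0,0]],
  [[0,0,0],[0,0,0]],
  [[0,0,0],[0,0,0]],
], claw=0)

```text
clock: 2.9
position: [479.7, 55.3, 2.7]
ee_rot: [0.992, -0.128, 0.0, -0.0]
contact_force: [-0.7, 0.9, 4.1]
gripper_width: 7.5
grasp_force: 59.0
```

drive_tool([
  [[0,0,-2],[0,0,0]],
  [[0,0,-3],[0,0,-6.93]],
  [[0,0,-3],[0,0,-6.93]],
  [[0,0,0],[0,0,-6.94]],
  [[0,0,0],[0,0,0]],
])

```text
clock: 3.4
position: [479.8, 55.4, 83.1]
ee_rot: [0.999, 0.052, 0.001, -0.0]
contact_force: [-0.6, 0.0, -0.3]
gripper_width: 7.6
grasp_force: 58.9
```

```bash
python3 go.py 522 344 60 6
```

```text
t 3.4 pos [479.8  55.4  83.1] yaw 6.0 tilt 0.11 w 7.6 F [-0.6  0.  -0.3] j [ 0.45  0.32 -0.53 -0.   -0.72  1.22]
turn az 0.0 | shift now [7.22, -28.26, 2.31] | shift after turn [7.21, -28.26, 2.31]
```

drive_tool([
  [[0.6,-2.2,0],[0,0,0]],
  [[1.02,-4.01,0],[0,0,0]],
  [[1.02,-4.01,0],[0,0,0]],
  [[1.02,-4.01,0],[0,0,0]],
  [[1.02,-4.01,0],[0,0,0]],
  [[1.02,-4.01,0],[0,0,0]],
  [[1.02,-4.01,1],[0,0,0]],
  [[0.5,-2.0,1.5],[0,0,0]],
  [[0,0,2],[0,0,0]],
  [[0,0,2],[0,0,0]],
  [[0,0,1.0],[0,0,0]],
  [[0,0,0],[0,0,0]],
])

```text
clock: 4.6
position: [521.0, 343.7, 6.9]
ee_rot: [0.999, 0.052, -0.001, 0.001]
contact_force: [0.5, 0.5, -1.0]
gripper_width: 7.8
grasp_force: 58.9
```

```bash
python3 go.py 522 344 7 6
```

```text
t 4.6 pos [521.  343.7   6.9] yaw 6.0 tilt 0.13 w 7.8 F [ 0.5  0.5 -1. ] j [ 0.84  0.62 -0.24  0.   -0.72  0.83]
turn az -0.0 | shift now [0.11, -0.02, -0.01] | shift after turn [0.11, -0.02, -0.01]
```

drive_tool([
  [[0,0,0],[0,0,0]],
  [[0,0,0],[0,0,0]],
  [[0,0,-2],[0,0,0]],
  [[0,0,-3],[0,0,0]],
  [[0,0,-3],[0,0,5.9]],
  [[0,0,0],[0,0,5.8]],
  [[0,0,0],[0,0,5.8]],
  [[0,0,0],[0,0,0]],
], claw=2)

```text
clock: 5.4
position: [521.7, 343.7, 87.5]
ee_rot: [0.995, -0.1, 0.0, -0.0]
contact_force: [0.9, -0.2, -0.3]
gripper_width: 19.7
grasp_force: 0.0
```

```bash
python3 go.py 447 -43 3 -11.5
```

```text
t 5.4 pos [521.7 343.7  87.5] yaw -11.5 tilt 0.02 w 19.7 F [ 0.9 -0.2 -0.3] j [ 0.84  0.51 -0.17 -0.   -0.88  0.53]
turn az -0.0 | shift now [0.4, 39.39, 8.45] | shift after turn [0.39, 39.39, 8.45]
```

drive_tool([
  [[0.04,2.4,0],[0,0,0]],
  [[0.04,4.3,0],[0,0,0]],
  [[0.04,4.3,0],[0,0,0]],
  [[0.04,4.3,0],[0,0,0]],
  [[0.04,4.3,0],[0,0,0]],
  [[0.04,4.3,0],[0,0,0]],
  [[0.04,4.3,0],[0,0,0]],
  [[0.04,4.3,0],[0,0,0]],
  [[0.04,4.3,0],[0,0,0]],
  [[0.04,2.6,0],[0,0,0]],
  [[0,0,3],[0,0,0]],
  [[0,0,3],[0,0,0]],
], claw=6)

```text
clock: 6.6
position: [448.0, -43.9, 27.4]
ee_rot: [0.995, -0.1, 0.002, -0.001]
contact_force: [-0.0, -0.0, 0.1]
gripper_width: 59.9
grasp_force: 0.0
```

drive_tool([
  [[0,0,1.7],[0,0,0]],
  [[0,0,0.7],[0,0,0]],
  [[0,0,0],[0,0,0]],
])

```text
clock: 6.9
position: [446.8, -43.2, 2.6]
ee_rot: [0.995, -0.099, -0.001, 0.0]
contact_force: [-0.7, -0.3, -0.8]
gripper_width: 59.6
grasp_force: 0.0
```

drive_tool([
  [[0,0,0],[0,0,0]],
  [[0,0,0],[0,0,0]],
  [[0,0,0],[0,0,0]],
  [[0,0,0],[0,0,0]],
  [[0,0,0],[0,0,0]],
], claw=0)

```text
clock: 7.4
position: [447.8, -42.8, 4.2]
ee_rot: [0.995, -0.1, 0.001, -0.0]
contact_force: [-0.7, 0.6, 6.0]
gripper_width: 7.4
grasp_force: 58.8
```

drive_tool([
  [[0,0,-2],[0,0,0]],
  [[0,0,-3],[0,0,-5.9]],
  [[0,0,-3],[0,0,-5.8]],
  [[0,0,0],[0,0,-5.8]],
  [[0,0,0],[0,0,0]],
])

```text
clock: 7.9
position: [447.6, -42.8, 84.4]
ee_rot: [0.999, 0.053, 0.001, -0.0]
contact_force: [-0.8, 0.1, -0.9]
gripper_width: 7.3
grasp_force: 58.9
```

```bash
python3 go.py 526 308 7 6
```

```text
t 7.9 pos [447.6 -42.8  84.4] yaw 6.0 tilt 0.15 w 7.3 F [-0.8  0.1 -0.9] j [ 0.27  0.27 -0.61 -0.   -0.69  1.41]
turn az 0.0 | shift now [11.48, -34.06, 7.74] | shift after turn [11.46, -34.07, 7.74]
```

drive_tool([
  [[0.64,-1.9,0],[0,0,0]],
  [[1.28,-3.78,0],[0,0,0]],
  [[1.28,-3.78,0],[0,0,0]],
  [[1.28,-3.78,0],[0,0,0]],
  [[1.28,-3.78,0],[0,0,0]],
  [[1.28,-3.78,0],[0,0,0]],
  [[1.28,-3.78,0],[0,0,0]],
  [[1.28,-3.78,0],[0,0,0]],
  [[1.28,-3.78,0],[0,0,0]],
  [[0.62,-1.9,1.5],[0,0,0]],
  [[0,0,2],[0,0,0]],
  [[0,0,2],[0,0,0]],
])

```text
clock: 9.1
position: [525.1, 308.1, 26.3]
ee_rot: [0.999, 0.052, -0.001, 0.0]
contact_force: [0.2, -0.5, -1.3]
gripper_width: 7.7
grasp_force: 58.9
```

drive_tool([
  [[0,0,1.5],[0,0,0]],
  [[0,0,0.6],[0,0,0]],
  [[0,0,0],[0,0,0]],
])

```text
clock: 9.4
position: [524.3, 306.7, 8.2]
ee_rot: [0.999, 0.052, -0.002, 0.002]
contact_force: [-5.6, -2.3, 11.6]
gripper_width: 7.2
grasp_force: 60.7
```

drive_tool([
  [[0,0,0],[0,0,0]],
  [[0,0,0],[0,0,0]],
  [[0,0,-2],[0,0,0]],
  [[0,0,-3],[0,0,0]],
  [[0,0,-4],[0,0,0]],
  [[0,0,-4],[0,0,0]],
  [[0,0,0],[0,0,0]],
  [[0,0,0],[0,0,0]],
], claw=2)

```text
clock: 10.2
position: [525.9, 307.9, 137.9]
ee_rot: [0.999, 0.052, 0.001, -0.001]
contact_force: [-0.4, -0.2, 0.0]
gripper_width: 19.6
grasp_force: 0.0
```

```bash
python3 - <<'E'
from h import *;from bench import arm,get_image
s=arm.read_state();d=get_image('wrist')
cv2.imwrite('pics/w2.png',d['img'][:,:,::-1])
np.savez('w2.npz',**d,**{k:s[k] for k in('position','ee_rot')})
E
python3 go.py 478 161.5 60 15
```

```text
t 10.25 pos [525.3 307.3 136.5] yaw 6.0 tilt 0.08 w 20.0 F [0.4 0.6 0.2] j [ 0.79  0.44 -0.16 -0.   -0.97  0.88]
turn az -9.0 | shift now [-6.22, 14.0, 7.65] | shift after turn [-8.34, 12.86, 7.65]
```

View pics/w2.png

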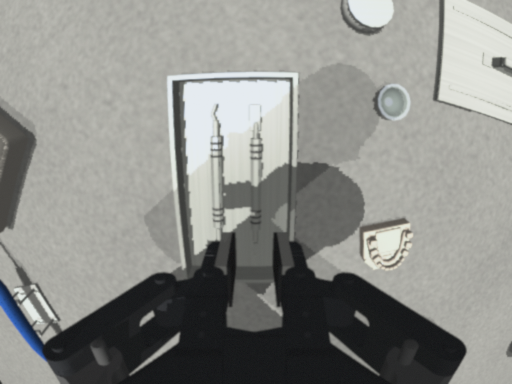

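Both instruments lie flat in the tray, at (217,175) and (256,175). The tray's far rim corners are (168,77) and (298,73). The left cast is at (387,245).

Run:
```python
from h import *
d=dict(np.load('w2.npz'))
P=ray(d,[(168,77),(298,73),(186,275)],30,d);print(P.round(1))
e=P[1]-P[0];n=np.linalg.norm(e[:2]);u=e[:2]/n
print('w',n,'yaw',np.degrees(np.arctan2(u[1],u[0]))+90,'centre',(P[0]+P[1])[:2]/2-100*np.array([-u[1],u[0]]))
img=d['img'];
m=np.zeros(img.shape[:2],np.uint8);m[205:285,345:425]=1
m&=((img[...,0].astype(int)>150)&(img[...,0].astype(int)-img[...,2]>8)).astype(np.uint8)
c=max(cv2.findContours(m,cv2.RETR_EXTERNAL,cv2.CHAIN_APPROX_NONE)[0],key=cv2.contourArea)
print(cv2.contourArea(c),[rect(ray(d,c[:,0],z,d)) for z in(8,16,25)])
```

```text
[[616.  391.7  30. ]
 [628.9 283.1  30. ]
 [426.7 368.   30. ]]
w 109.31128299082866 yaw 6.782388623203715 centre [523.18095702 325.60219064]
1755.0 [array([463.7, 150.7,  62.6,  58.7, -74.2]), array([467.8, 155.6,  60.7,  57. , -74.2]), array([472.3, 161. ,  58.7,  55. , -74.2])]
```

drive_tool([
  [[0,0,1],[0,0,-4.75]],
  [[0,0,1],[0,0,-4.75]],
  [[0,0,0],[0,0,0]],
], claw=8.5)

```text
clock: 10.55
position: [524.1, 306.2, 113.7]
ee_rot: [0.991, 0.135, -0.003, 0.002]
contact_force: [-0.7, -1.2, -0.3]
gripper_width: 63.0
grasp_force: 0.0
```

```bash
python3 go.py 477 161 60 15.5
```

```text
t 10.55 pos [524.1 306.2 113.7] yaw 15.5 tilt 0.42 w 63.0 F [-0.7 -1.2 -0.3] j [ 0.79  0.46 -0.19 -0.   -0.93  1.05]
turn az -0.0 | shift now [-8.42, 12.73, 5.37] | shift after turn [-8.42, 12.73, 5.37]
```

drive_tool([
  [[-1.7,2.55,1.0],[0,0,0]],
  [[-2.1,3.18,1.4],[0,0,0]],
  [[-2.1,3.18,1.4],[0,0,0]],
  [[-1.6,2.42,1.0],[0,0,0]],
  [[-0.92,1.4,0.5],[0,0,0]],
  [[0,0,0],[0,0,0]],
  [[0,0,0],[0,0,0]],
  [[0,0,0],[0,0,0]],
])

```text
clock: 11.35
position: [480.1, 163.8, 64.8]
ee_rot: [0.991, 0.136, 0.001, -0.0]
contact_force: [-0.9, -0.6, -0.3]
gripper_width: 84.9
grasp_force: 0.0
```

```bash
python3 go.py 477 161 0 15.5;python3 - <<'E'
from h import *;from bench import arm,get_image
s=arm.read_state();d=get_image('wrist')
cv2.imwrite('pics/w3.png',d['img'][:,:,::-1])
np.savez('w3.npz',**d,**{k:s[k] for k in('position','ee_rot')})
E
```

```text
t 11.35 pos [480.1 163.8  64.8] yaw 15.6 tilt 0.13 w 84.9 F [-0.9 -0.6 -0.3] j [ 0.65  0.38 -0.49  0.   -0.7   1.19]
turn az 0.1 | shift now [-0.37, 0.19, 6.48] | shift after turn [-0.37, 0.19, 6.48]
```

View pics/w3.png

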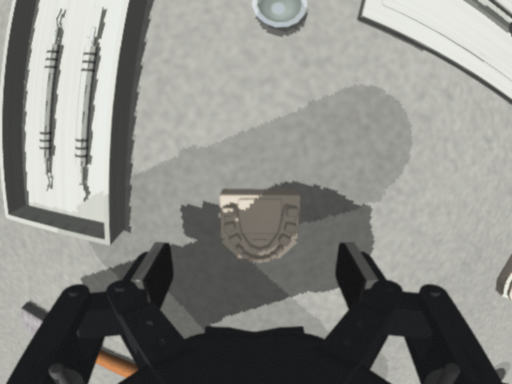

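The cast is centred between the open fingers. Its heel edge runs from (220,195) to (299,194).

Run:
```python
from h import *
d=dict(np.load('w3.npz'))
for z,L in((16,[(220,195),(299,194)]),(0,[(220,189),(299,189)])):
  P=ray(d,L,z,d)[:,:2];e=P[0]-P[1];n=np.linalg.norm(e);u=e/n;X=np.array([u[1],-u[0]])
  print(z,P.round(1),n.round(1),'yaw',np.degrees(np.arctan2(X[1],X[0])).round(1),'pinch',(P.mean(0)-19*X).round(1))
```

```text
16 [[486.2 190.6]
 [501.4 139. ]] 53.8 yaw 16.4 pinch [475.6 159.5]
0 [[485.1 192.2]
 [500.8 136.4]] 57.9 yaw 15.7 pinch [474.7 159.1]
```

drive_tool([
  [[-0.5,0.25,1.5],[0,0,0]],
  [[0,0,2.5],[0,0,0]],
  [[0,0,1.6],[0,0,0]],
  [[0,0,0.8],[0,0,0]],
  [[0,0,0],[0,0,0]],
  [[0,0,0],[0,0,0]],
])

```text
clock: 12.0
position: [475.3, 159.4, 0.8]
ee_rot: [0.991, 0.136, 0.001, -0.0]
contact_force: [-0.4, -0.8, -0.3]
gripper_width: 85.0
grasp_force: 0.0
```

drive_tool([
  [[0,0,0],[0,0,0]],
  [[0,0,0],[0,0,0]],
  [[0,0,0],[0,0,0]],
  [[0,0,0],[0,0,0]],
  [[0,0,0],[0,0,0]],
], claw=4)

```text
clock: 12.5
position: [475.2, 159.1, 1.6]
ee_rot: [0.991, 0.135, 0.001, -0.0]
contact_force: [-2.0, -0.3, 5.0]
gripper_width: 54.4
grasp_force: 63.7
```

drive_tool([
  [[0,0,-1],[0,0,0]],
  [[0,0,-2],[0,0,0]],
  [[0,0,-3],[0,0,7.1]],
  [[0,0,-3],[0,0,7.1]],
  [[0,0,-1],[0,0,7.2]],
  [[0,0,0],[0,0,0]],
  [[0,0,0],[0,0,0]],
])

```text
clock: 13.2
position: [474.1, 158.4, 100.3]
ee_rot: [0.999, -0.05, -0.0, -0.0]
contact_force: [0.2, -0.0, -1.5]
gripper_width: 54.5
grasp_force: 63.7
```

```bash
python3 go.py 468.2 -347 60 -5.9
```

```text
t 13.2 pos [474.1 158.4 100.3] yaw -5.7 tilt 0.03 w 54.5 F [ 0.2 -0.  -1.5] j [ 0.65  0.32 -0.47 -0.   -0.78  0.82]
turn az 0.2 | shift now [4.46, 50.35, 4.03] | shift after turn [4.61, 50.33, 4.03]
```

drive_tool([
  [[0.375,2,0],[0,0,0]],
  [[0.375,4,0],[0,0,0]],
  [[0.375,4.8,0],[0,0,0]],
  [[0.375,4.8,0],[0,0,0]],
  [[0.375,4.8,0],[0,0,0]],
  [[0.375,4.8,0],[0,0,0]],
  [[0.375,4.8,0],[0,0,0]],
  [[0.375,4.8,0],[0,0,0]],
  [[0.375,4.8,0],[0,0,0]],
  [[0.375,4.8,0],[0,0,0]],
  [[0.375,4,0],[0,0,0]],
  [[0.375,1.95,0],[0,0,0]],
])

```text
clock: 14.4
position: [466.5, -349.6, 98.4]
ee_rot: [0.999, -0.052, -0.002, -0.0]
contact_force: [0.7, 1.6, -1.9]
gripper_width: 54.5
grasp_force: 63.7
```

drive_tool([
  [[0,0,0],[0,0,0]],
  [[0,0,0],[0,0,0]],
  [[0,0,0],[0,0,0]],
  [[0,0,0],[0,0,0]],
])

```text
clock: 14.8
position: [468.0, -345.6, 100.1]
ee_rot: [0.999, -0.05, -0.0, -0.0]
contact_force: [-0.3, 0.2, -1.2]
gripper_width: 54.4
grasp_force: 63.7
```

```bash
python3 go.py 468.2 -347 6 -5.9;python3 - <<'E'
from h import *;from bench import arm,get_image
s=arm.read_state();d=get_image('wrist')
cv2.imwrite('pics/w4.png',d['img'][:,:,::-1])
np.savez('w4.npz',**d,**{k:s[k] for k in('position','ee_rot')})
E
```

```text
t 14.8 pos [ 468.  -345.6  100.1] yaw -5.7 tilt 0.05 w 54.4 F [-0.3  0.2 -1.2] j [-0.36  0.44 -0.27 -0.   -0.86  1.83]
turn az 0.2 | shift now [0.03, 0.13, 9.41] | shift after turn [0.03, 0.13, 9.41]
```

View pics/w4.png

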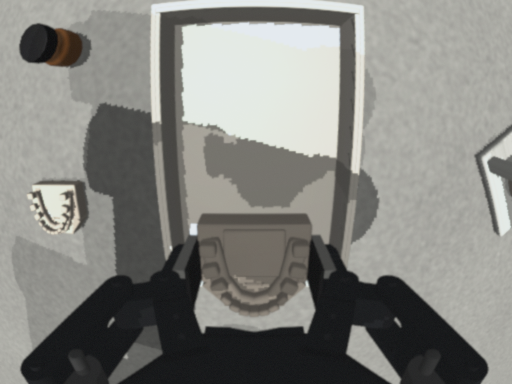

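The held cast (255,255) is centred between the pan walls, whose rim columns are 152 and 364. The other cast is at (56,207).

drive_tool([
  [[0,0,2],[0,0,0]],
  [[0,0,2.5],[0,0,0]],
  [[0,0,2.2],[0,0,0]],
  [[0,0,1.4],[0,0,0]],
  [[0,0,0.8],[0,0,0]],
  [[0,0,0.3],[0,0,0]],
  [[0,0,0.15],[0,0,0]],
  [[0,0,0],[0,0,0]],
  [[0,0,0],[0,0,0]],
])

```text
clock: 15.75
position: [468.6, -347.0, 7.6]
ee_rot: [0.999, -0.051, 0.001, 0.0]
contact_force: [1.0, -0.0, -1.0]
gripper_width: 54.2
grasp_force: 63.7
```

drive_tool([
  [[0,0,0.12],[0,0,0]],
  [[0,0,0.05],[0,0,0]],
  [[0,0,0],[0,0,0]],
])

```text
clock: 16.05
position: [468.3, -346.9, 5.6]
ee_rot: [0.999, -0.051, 0.0, 0.0]
contact_force: [-0.2, 0.0, 1.5]
gripper_width: 54.3
grasp_force: 64.0
```

drive_tool([
  [[0,0,0],[0,0,0]],
  [[0,0,0],[0,0,0]],
  [[0,0,-1],[0,0,0]],
  [[0,0,-3],[0,0,0]],
  [[0,0,-4],[0,0,0]],
  [[0,0,-1],[0,0,1.1]],
  [[0,0,0],[0,0,0]],
], claw=7)

```text
clock: 16.75
position: [469.5, -347.4, 98.0]
ee_rot: [0.998, -0.061, 0.003, 0.001]
contact_force: [-0.4, 0.5, -1.1]
gripper_width: 69.8
grasp_force: 0.0
```

```bash
python3 go.py 480 -153 70 -6.9
```

```text
t 16.75 pos [ 469.5 -347.4   98. ] yaw -7.0 tilt 0.33 w 69.8 F [-0.4  0.5 -1.1] j [-0.36  0.44 -0.27  0.   -0.85  1.81]
turn az -0.1 | shift now [-1.31, -19.42, 2.8] | shift after turn [-1.29, -19.42, 2.8]
```

drive_tool([
  [[-0.2,-2.4,0],[0,0,0]],
  [[-0.3,-4.2,0],[0,0,0]],
  [[-0.3,-4.2,0.6],[0,0,0]],
  [[-0.3,-4.2,1],[0,0,0]],
  [[-0.2,-3,1.2],[0,0,0]],
  [[0,-1.4,0],[0,0,0]],
  [[0,0,0],[0,0,0]],
  [[0,0,0],[0,0,0]],
  [[0,0,0],[0,0,0]],
], claw=8.5)

```text
clock: 17.65
position: [478.7, -153.5, 67.2]
ee_rot: [0.998, -0.061, 0.0, 0.0]
contact_force: [0.5, -0.0, -0.2]
gripper_width: 84.7
grasp_force: 0.0
```

```bash
python3 go.py 480 -153 0.5 -6.9;python3 - <<'E'
from h import *;from bench import arm,get_image
s=arm.read_state();d=get_image('wrist')
cv2.imwrite('pics/w5.png',d['img'][:,:,::-1])
np.savez('w5.npz',**d,**{k:s[k] for k in('position','ee_rot')})
E
```

```text
t 17.65 pos [ 478.7 -153.5   67.2] yaw -7.0 tilt 0.01 w 84.7 F [ 0.5 -0.  -0.2] j [ 0.01  0.37 -0.5   0.   -0.7   1.43]
turn az -0.1 | shift now [0.12, -0.07, 6.67] | shift after turn [0.12, -0.07, 6.67]
```

View pics/w5.png

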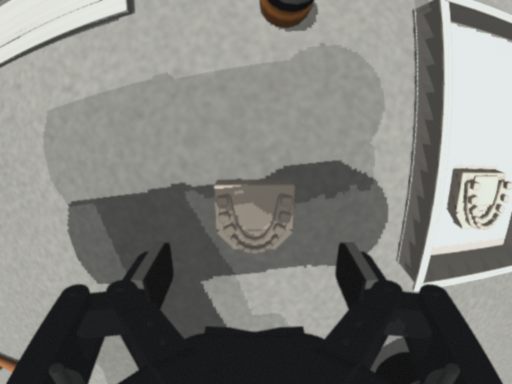

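The second cast is centred and square to the fingers, with its heel edge from (215,185) to (295,185). The first cast stands upright in the pan at (483,200).

Run:
```python
from h import *
d=dict(np.load('w5.npz'))
for z,L in((16,[(215,186),(295,185)]),(0,[(215,181),(295,180)])):
  P=ray(d,L,z,d)[:,:2];e=P[0]-P[1];n=np.linalg.norm(e);u=e/n;X=np.array([u[1],-u[0]])
  print(z,P.round(1),n.round(1),'yaw',np.degrees(np.arctan2(X[1],X[0])).round(1),'pinch',(P.mean(0)-19*X).round(1))
```

```text
16 [[ 500.3 -128.7]
 [ 494.4 -183. ]] 54.6 yaw -6.2 pinch [ 478.5 -153.8]
0 [[ 499.7 -126.5]
 [ 493.3 -185. ]] 58.8 yaw -6.2 pinch [ 477.6 -153.7]
```

Aligned, so I'll descend and grip.

drive_tool([
  [[0,0,2],[0,0,0]],
  [[0,0,2.5],[0,0,0]],
  [[0,0,1.6],[0,0,0]],
  [[0,0,0.5],[0,0,0]],
  [[0,0,0],[0,0,0]],
  [[0,0,0],[0,0,0]],
])

```text
clock: 18.3
position: [479.3, -153.1, 1.8]
ee_rot: [0.998, -0.061, 0.001, 0.0]
contact_force: [-0.4, 0.3, -0.5]
gripper_width: 84.6
grasp_force: 0.0
```

drive_tool([
  [[0,0,0],[0,0,0]],
  [[0,0,0],[0,0,0]],
  [[0,0,0],[0,0,0]],
  [[0,0,0],[0,0,0]],
  [[0,0,0],[0,0,0]],
], claw=4)

```text
clock: 18.8
position: [479.3, -152.7, 2.4]
ee_rot: [0.998, -0.06, 0.001, 0.0]
contact_force: [-0.8, 0.5, 6.5]
gripper_width: 54.2
grasp_force: 63.5
```

drive_tool([
  [[0,0,-1],[0,0,0]],
  [[0,0,-2],[0,0,0]],
  [[0,0,-3],[0,0,-0.5]],
  [[0,0,-3],[0,0,-0.5]],
  [[0,0,-1],[0,0,0]],
  [[0,0,0],[0,0,0]],
  [[0,0,0],[0,0,0]],
])

```text
clock: 19.5
position: [477.7, -152.4, 100.3]
ee_rot: [0.999, -0.052, -0.001, -0.0]
contact_force: [0.4, 0.7, -1.3]
gripper_width: 53.9
grasp_force: 63.8
```

```bash
python3 go.py 557.7 -356 60 -5.9
```

```text
t 19.5 pos [ 477.7 -152.4  100.3] yaw -6.0 tilt 0.1 w 53.9 F [ 0.4  0.7 -1.3] j [ 0.02  0.32 -0.47 -0.   -0.79  1.45]
turn az -0.1 | shift now [10.08, 19.41, 4.03] | shift after turn [10.05, 19.43, 4.03]
```

drive_tool([
  [[1.0,1.94,0],[0,0,0]],
  [[2.0,3.9,0],[0,0,0]],
  [[2.2,4.3,0],[0,0,0]],
  [[2.2,4.3,0],[0,0,0]],
  [[1.6,3.1,0],[0,0,0]],
  [[1.0,1.9,0],[0,0,0]],
  [[0,0,0],[0,0,0]],
  [[0,0,0],[0,0,0]],
  [[0,0,0],[0,0,0]],
])

```text
clock: 20.4
position: [557.0, -355.3, 99.7]
ee_rot: [0.999, -0.052, -0.001, -0.001]
contact_force: [0.4, 0.5, -1.5]
gripper_width: 54.2
grasp_force: 63.8
```

drive_tool([
  [[0,0,2],[0,0,0]],
  [[0,0,2.5],[0,0,0]],
  [[0,0,2.2],[0,0,0]],
  [[0,0,1.4],[0,0,0]],
  [[0,0,0.8],[0,0,0]],
  [[0,0,0.2],[0,0,0]],
  [[0,0,0.1],[0,0,0]],
  [[0,0,0],[0,0,0]],
  [[0,0,0],[0,0,0]],
])

```text
clock: 21.3
position: [558.5, -356.6, 10.1]
ee_rot: [0.999, -0.052, 0.001, 0.0]
contact_force: [-0.0, 1.3, -1.5]
gripper_width: 53.9
grasp_force: 63.8
```

drive_tool([
  [[0,0,0.2],[0,0,0]],
  [[0,0,0.1],[0,0,0]],
  [[0,0,0.06],[0,0,0]],
  [[0,0,0],[0,0,0]],
])

```text
clock: 21.7
position: [558.1, -356.4, 6.5]
ee_rot: [0.999, -0.052, 0.0, 0.0]
contact_force: [-1.4, 1.7, 5.7]
gripper_width: 54.2
grasp_force: 64.4
```

drive_tool([
  [[0,0,0],[0,0,0]],
  [[0,0,0],[0,0,0]],
  [[0,0,-1],[0,0,0]],
  [[0,0,-3],[0,0,0]],
  [[0,0,-4],[0,0,0]],
  [[0,0,-4],[0,0,0]],
  [[0,0,-2],[0,0,8.4]],
  [[0,0,0],[0,0,8.4]],
  [[0,0,0],[0,0,8.4]],
  [[0,0,0],[0,0,8.4]],
  [[0,0,0],[0,0,8.4]],
  [[0,0,0],[0,0,8.4]],
], claw=7)

```text
clock: 22.9
position: [558.0, -356.4, 146.2]
ee_rot: [0.88, -0.475, 0.0, 0.0]
contact_force: [0.8, 0.5, 0.0]
gripper_width: 70.2
grasp_force: 0.0
```

drive_tool([
  [[0,0,0],[0,0,8.4]],
  [[0,0,0],[0,0,8.4]],
  [[0,0,0],[0,0,8.4]],
  [[0,0,0],[0,0,8.4]],
  [[0,0,0],[0,0,0]],
])

```text
clock: 23.4
position: [558.0, -356.5, 146.1]
ee_rot: [0.707, -0.707, 0.0, -0.0]
contact_force: [0.1, -0.3, -0.3]
gripper_width: 70.1
grasp_force: 0.0
```

```bash
python3 go.py 650 25 120 -90
```

```text
t 23.4 pos [ 558.  -356.5  146.1] yaw -89.9 tilt 0.05 w 70.1 F [ 0.1 -0.3 -0.3] j [-0.32  0.51 -0.01  0.   -1.05  0.33]
turn az 0.1 | shift now [-38.14, -9.24, 2.61] | shift after turn [-38.15, -9.2, 2.61]
```

drive_tool([
  [[-2,-0.7,0.2],[0,0,0]],
  [[-3.6,-1.3,0.3],[0,0,0]],
  [[-4.4,-1.6,0.3],[0,0,0]],
  [[-4.4,-1.6,0.3],[0,0,0]],
  [[-4.4,-1.6,0.3],[0,0,0]],
  [[-4.4,-1.6,0.3],[0,0,0]],
  [[-4.4,-1.6,0.3],[0,0,0]],
  [[-4.4,-1.6,0.3],[0,0,0]],
  [[-3.6,-1.3,0.3],[0,0,0]],
  [[-2.5,-0.85,0],[0,0,0]],
  [[0,0,0],[0,0,0]],
  [[0,0,0],[0,0,0]],
], claw=5)

```text
clock: 24.6
position: [695.1, 25.2, 119.5]
ee_rot: [0.709, -0.706, -0.0, 0.0]
contact_force: [-0.3, 0.6, -0.1]
gripper_width: 50.0
grasp_force: 0.0
```

```bash
python3 - <<'E'
from h import *;from bench import arm,get_image
s=arm.read_state();d=get_image('wrist')
cv2.imwrite('pics/w6.png',d['img'][:,:,::-1])
np.savez('w6.npz',**d,**{k:s[k] for k in('position','ee_rot')})
E
python3 go.py 695.6 25 60 -90
```

```text
t 24.65 pos [694.9  24.4 119.6] yaw -89.9 tilt 0.02 w 50.2 F [-1.   0.2 -0.6] j [ 0.27  0.59  0.06  0.   -1.04 -0.26]
turn az 0.1 | shift now [-0.06, -0.07, 5.96] | shift after turn [-0.06, -0.07, 5.96]
```

View pics/w6.png

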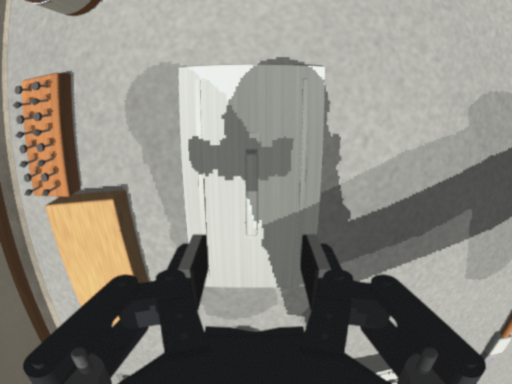

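The cover's far corners are (180,67) and (325,66), and its near edge is at row 288. The grip bar runs from (252,150) to (252,235), centred between the fingers.

Run:
```python
from h import *
d=dict(np.load('w6.npz'))
P=ray(d,[(252,150),(252,236)],37,d);e=P[1]-P[0];print('bar',P.mean(0).round(1),np.linalg.norm(e).round(1),np.degrees(np.arctan2(e[1],e[0])).round(1))
P=ray(d,[(180,67),(325,66),(319,288),(187,288)],11,d);print(P.round(1),P.mean(0).round(1),rect(P))
```

```text
bar [695.7  23.6  37. ] 72.5 90.2
[[756.9 -80.6  11. ]
 [635.  -82.   11. ]
 [625.4 134.5  11. ]
 [763.7 135.4  11. ]] [695.2  26.8  11. ] [695.3  26.7 216.5 138.2 -89.6]
```

drive_tool([
  [[-0.05,-0.05,2],[0,0,0]],
  [[0,0,3.5],[0,0,0]],
  [[0,0,3],[0,0,0]],
  [[0,0,1.2],[0,0,0]],
  [[0,0,0.5],[0,0,0]],
  [[0,0,0],[0,0,0]],
  [[0,0,0],[0,0,0]],
  [[0,0,0],[0,0,0]],
])

```text
clock: 25.45
position: [696.7, 25.4, 19.4]
ee_rot: [0.707, -0.707, 0.001, -0.001]
contact_force: [-0.8, -0.1, 1.7]
gripper_width: 49.9
grasp_force: 0.0
```

drive_tool([
  [[0,0,0],[0,0,0]],
  [[0,0,0],[0,0,0]],
  [[0,0,0],[0,0,0]],
  [[0,0,0],[0,0,0]],
  [[0,0,0],[0,0,0]],
], claw=0)

```text
clock: 25.95
position: [696.2, 25.4, 18.2]
ee_rot: [0.708, -0.707, 0.0, -0.001]
contact_force: [0.7, 1.6, 4.7]
gripper_width: 8.5
grasp_force: 59.0
```

drive_tool([
  [[0,0,-0.5],[0,0,0]],
  [[0,0,-1.5],[0,0,0]],
  [[0,0,-3],[0,0,0]],
  [[0,0,-3],[0,0,0]],
  [[0,0,-2],[0,0,0]],
  [[0,0,0],[0,0,0]],
  [[0,0,0],[0,0,0]],
])

```text
clock: 26.65
position: [695.0, 25.3, 117.3]
ee_rot: [0.707, -0.707, -0.001, 0.0]
contact_force: [-0.9, 0.4, -2.4]
gripper_width: 8.2
grasp_force: 58.7
```

drive_tool([
  [[0,0,0],[0,0,-4]],
  [[0,0,0],[0,0,-8]],
  [[0,0,0],[0,0,-8.4]],
  [[0,0,0],[0,0,-8.4]],
  [[0,0,0],[0,0,-8.4]],
  [[0,0,0],[0,0,-8.4]],
  [[0,0,0],[0,0,-8.4]],
  [[0,0,0],[0,0,-8.4]],
  [[0,0,0],[0,0,-8.4]],
  [[0,0,0],[0,0,-8.4]],
  [[0,0,0],[0,0,-8.4]],
  [[0,0,0],[0,0,-5]],
])

```text
clock: 27.85
position: [694.1, 25.1, 114.6]
ee_rot: [1.0, 0.025, -0.003, 0.0]
contact_force: [-1.1, -0.3, -2.4]
gripper_width: 8.1
grasp_force: 58.7
```

drive_tool([
  [[0,0,0],[0,0,-3.8]],
  [[0,0,0],[0,0,0]],
  [[0,0,0],[0,0,0]],
])

```text
clock: 28.15
position: [694.7, 25.1, 115.7]
ee_rot: [0.998, 0.055, -0.002, 0.0]
contact_force: [-0.0, 0.6, -1.8]
gripper_width: 8.9
grasp_force: 58.7
```

```bash
python3 go.py 523.5 325.8 70 6.4
```

```text
t 28.15 pos [694.7  25.1 115.7] yaw 6.3 tilt 0.19 w 8.9 F [-0.   0.6 -1.8] j [ 0.27  0.59  0.05 -0.   -1.04  1.41]
turn az -0.1 | shift now [-13.69, -31.78, 4.57] | shift after turn [-13.66, -31.79, 4.57]
```

drive_tool([
  [[-0.68,-1.59,0],[0,0,0]],
  [[-1.37,-3.18,0],[0,0,0]],
  [[-1.64,-3.81,0],[0,0,0]],
  [[-1.64,-3.81,0],[0,0,0]],
  [[-1.64,-3.81,0],[0,0,0]],
  [[-1.64,-3.81,0],[0,0,0]],
  [[-1.64,-3.81,0],[0,0,0]],
  [[-1.64,-3.81,0],[0,0,0]],
  [[-1.23,-2.86,0],[0,0,0]],
  [[-0.57,-1.29,0],[0,0,0]],
  [[0,0,2],[0,0,0]],
  [[0,0,1],[0,0,0]],
])

```text
clock: 29.35
position: [522.6, 325.5, 86.2]
ee_rot: [0.998, 0.056, -0.001, 0.001]
contact_force: [-0.6, -1.1, -2.1]
gripper_width: 8.0
grasp_force: 58.7
```

drive_tool([
  [[0,0,0],[0,0,0]],
  [[0,0,0],[0,0,0]],
  [[0,0,0],[0,0,0]],
])

```text
clock: 29.65
position: [524.7, 325.5, 88.2]
ee_rot: [0.998, 0.056, 0.001, -0.0]
contact_force: [0.0, 0.8, -2.8]
gripper_width: 8.4
grasp_force: 58.7
```

```bash
python3 - <<'E'
from h import *;from bench import arm,get_image
s=arm.read_state();d=get_image('wrist');t=get_image('top')
a=d['img'][:,:,::-1];b=cv2.resize(t['img'][100:250,60:260,::-1],None,fx=2.56,fy=2.56)
cv2.imwrite('pics/w7.png',cv2.resize(np.vstack([a[:300],b[:300,:512]]),None,fx=1,fy=1))
np.savez('w7.npz',**d,**{k:s[k] for k in('position','ee_rot')})
E
python3 go.py 523.5 325.8 50 6.4
```

```text
t 29.75 pos [524.6 325.6  88.3] yaw 6.4 tilt 0.08 w 8.6 F [-0.4 -0.3 -3.1] j [ 0.82  0.5  -0.19  0.   -0.88  0.87]
turn az 0.0 | shift now [-0.1, -0.03, 3.83] | shift after turn [-0.1, -0.03, 3.83]
```

View pics/w7.png

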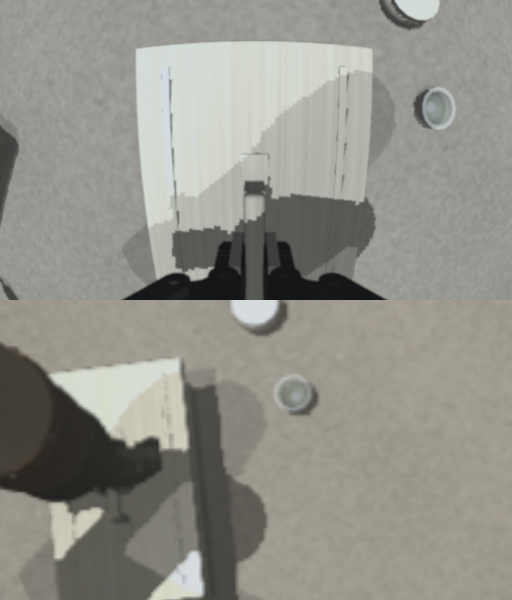

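The held cover looks level and square. Its far corners in the wrist view are (136,48) and (373,48). I'll check its offset from the tool.

Run:
```python
from h import *
d=dict(np.load('w7.npz'));z=d['position'][2]-18.2+11
P=ray(d,[(136,49),(373,48),(254,41)],z,d);print(z,P.round(1))
Q=R.from_quat(d['ee_rot']);print('tool frame',Q.inv().apply(P-d['position']).round(1))
d6=dict(np.load('w6.npz'))
P=ray(d6,[(180,67),(325,66)],11,d6);print('w6 tool frame',R.from_quat(d6['ee_rot']).inv().apply(P-d6['position']).round(1))
```

```text
81.0281968737937 [[623.  399.   81. ]
 [637.4 277.   81. ]
 [630.1 338.3  81. ]]
tool frame [[105.9 -62.1   7.4]
 [106.6  60.7   7.3]
 [106.2  -1.    7.3]]
w6 tool frame [[106.1 -61.4 108.5]
 [107.   60.5 108.5]]
```

drive_tool([
  [[-0.04,0,1],[0,0,0]],
  [[0,0,1.5],[0,0,0]],
  [[0,0,1],[0,0,0]],
  [[0,0,0.4],[0,0,0]],
  [[0,0,0],[0,0,0]],
  [[0,0,0],[0,0,0]],
  [[0,0,0.3],[0,0,0]],
  [[0,0,0.2],[0,0,0]],
  [[0,0,0.2],[0,0,0]],
  [[0,0,0],[0,0,0]],
])

```text
clock: 30.75
position: [523.4, 325.5, 41.2]
ee_rot: [0.998, 0.056, -0.0, 0.0]
contact_force: [-0.1, -0.8, -2.1]
gripper_width: 8.6
grasp_force: 58.7
```

drive_tool([
  [[0,0,0.1],[0,0,0]],
  [[0,0,0.1],[0,0,0]],
  [[0,0,0],[0,0,0]],
])

```text
clock: 31.05
position: [523.6, 325.7, 40.2]
ee_rot: [0.998, 0.056, 0.0, -0.0]
contact_force: [-2.3, -1.9, 2.2]
gripper_width: 8.3
grasp_force: 59.3
```

Seated: the plate touches the rim at the expected height. Release, rise and check.

drive_tool([
  [[0,0,0],[0,0,0]],
  [[0,0,0],[0,0,0]],
  [[0,0,0],[0,0,0]],
  [[0,0,-1],[0,0,0]],
  [[0,0,-3],[0,0,0]],
  [[0,0,-4],[0,0,0]],
  [[0,0,-4],[0,0,0]],
  [[-3,3,-3],[0,0,0]],
  [[-3,3,0],[0,0,0]],
  [[-3,3,0],[0,0,0]],
  [[0,0,0],[0,0,0]],
  [[0,0,0],[0,0,0]],
], claw=3)

```text
clock: 32.25
position: [445.3, 227.0, 189.8]
ee_rot: [0.998, 0.056, 0.001, -0.001]
contact_force: [-0.2, -0.1, 0.4]
gripper_width: 30.0
grasp_force: 0.0
```

Run:
```python
from h import *;from bench import arm,get_image
s=arm.read_state();print(s['clock'],s['position'].round(1))
d=get_image('wrist');t=get_image('scene')
np.savez('w8.npz',**d,**{k:s[k] for k in('position','ee_rot')})
b=cv2.resize(t['img'][100:320,130:420,::-1],None,fx=1.76,fy=1.36)[:215*2]
b=cv2.resize(t['img'][110:320,130:400,::-1],(512,398))
cv2.imwrite('pics/w8.png',cv2.resize(np.vstack([d['img'][:290,:,::-1],b]),(440,591)))
cv2.imwrite('pics/w8full.png',d['img'][:,:,::-1])
```

```text
32.25 [445.3 227.  189.8]
```

View pics/w8.png

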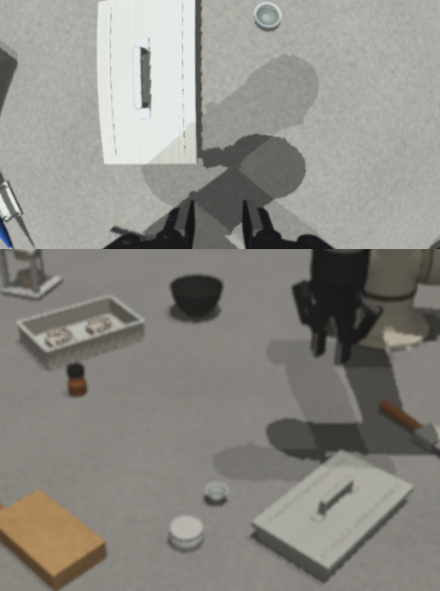

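The cover sits square and level on the tray, and both casts stand upright in the pan. The bystanders are untouched. I'll do a numeric check of the cover's near corners, about (121,190) and (227,190), then hand in.

Run:
```python
from h import *;from bench import arm
d=dict(np.load('w8.npz'))
P=ray(d,[(121,190),(227,190)],33,d);e=P[1]-P[0];n=np.linalg.norm(e);a=np.arctan2(e[1],e[0])+np.pi/2
c=P.mean(0)[:2]+107*np.array([np.cos(a),np.sin(a)]);print(n.round(1),np.degrees(a).round(1),c.round(1))
if abs(n-124)<6 and np.hypot(*(c-[523.5,325.8]))<7: print(arm.job_done())
```

```text
121.8 6.5 [524.7 327.3]
the job is handed in; nothing more can be done
None
```

I handed the job in at about 32 s of the 72 s allowed. Both instruments are in the tray with its cover seated, and both casts stand teeth-up on the pan floor. The bystanders were not touched. The cover measured about 2 mm off centre and square to the tray in the last picture; no verdict was returned.

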